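# Refit the lens of a bulkhead lamp

### The arm

A 7-joint arm with a two-finger parallel gripper is mounted at the origin on the work surface. World frame = base frame: x ahead of the robot, y to its left, z up, the work surface at z = 0. Lengths are in m, angles in rad, forces in N, time in s.
With the tool pointing down it reaches from about 0.4 to 0.9 m from the base axis. Payload 5.6 kg.
Tool frame: the origin (TCP) lies midway between the tips of the shut fingers; the grasp point (between the pads) lies 19 mm behind it; z points along the fingers, y is the line along which they close (so a half turn about z gives the same grasp; the last joint's range is limited). The gripper opens to 92 mm and grips with 3 to 60 N. Pads are 20 mm wide; open, the fingers measure 128 mm over their backs; the gripper's body (75 mm by 189 mm) begins 69 mm behind the grasp point.
Start: joints at [-1.351, 0.468, -0.012, 1.603, 0.006, 1.071, -0.056], TCP at [0.169, 0.628, 0.215] pointing down, gripper open.
Joint ranges: [-2.53, 2.53], [-0.31, 2.02], [-1.57, 1.55], [0.28, 2.44], [-1.29, 4.43], [0.15, 1.84], [-2.92, 2.92]. Speed limits (rad/s): [2.57, 2.57, 3.14, 3.14, 3.14, 3.14, 3.14].

### API

Orientations are given as a 3x3 rotation matrix whose columns are the frame's x, y, z axes.
In Python, from station import env, effector, solver, viewer, workorder, search_frame, tip_of gives the robot as it stands. Calls block until the motion is done:
- env.reach(position, orientation): joint-space move of the TCP to a pose.
- env.movel(position, frame=None, rate=0.15): straight line of the TCP; frame=None keeps the orientation; rate is the mean speed in m/s.
- env.goto_joints(angles): joint-space move.
- effector.release() and effector.grasp(squeeze=None): open the fingers fully, or close them until they stop; squeeze is the grip in N (None keeps the last).
- env.pause(seconds).
- solver.inverse_kinematics(position, orientation): joint angles nearest the present ones, or None.
- env.sense(): the state.
- viewer.read_camera(name): name is "side" or "top"; returns (picture, depth): 420x560x3 uint8, red, green, blue; 420x560 float32, m along the optical axis (not along the pixel's ray), 0 where there is no reading.
- viewer.camera_info(name): a dict with "intrinsics" (3x3 intrinsics, pixels), "eye" and "rotation" of the camera in the world. Camera axes: x right, y up, looking along -z (the intrinsics and any distortion apply to the point x, -y, -z); pixel columns grow to the right and rows downward; lengths in m; the calibration is good to about 2 mm. A picture is of the moment at which its call begins. camera_info takes no time and is no camera call.
A pose or a line that the arm cannot do raises env.PlanningError and nothing moves.
- workorder.finish_job(): hands the job in; it is judged then, once.
Trained networks look in the newest picture that a camera, given by its name, has taken for a name from the list of things; names that differ only in an ending like _2 or _b are one class to them, and where a whole thing is asked for, a point or a joint stands for the part that bears it (a point fixed in the world has none). Each returns a list of dicts, best first, with "score" (0 to 1); they miss things now and then, are a little off and sometimes report something else, mostly with a low value. They report only what shows in the picture. A call takes as long as a camera call. They do not tell look-alikes from the thing itself.
- search_frame(camera, name): "at" ([x, y, z] in m, in world coordinates, good to about 4 mm: the middle of the surface that is visible of it).
- tip_of(camera, name): "at" ([x, y, z] in m, in world coordinates, good to about 4 mm: a listed point, or the origin of a listed thing).
The state is a dict: "t": time; "joint_positions": joint angles; "joint_velocities": joint speeds; "tau": joint torques, N m; "ee_pos": TCP position; "tcp_rot": TCP orientation; "wrist_force": force on the tool from outside, world axes, zero at the start; "moment": the same for the moment, N m; "gripper_width": finger opening in m; "grasp_force": force on a finger pad.
Only numpy, scipy, OpenCV 4.12 (cv2) and the standard library are available. Lean on these libraries where they do the work, as an engineer would, in place of code of your own. Each camera call takes 0.05 s, during which the arm holds its last target. There are 200 camera calls.

### The job

Put the loose lens into the open mouth of the lamp, flat side down and fully seated, then fit the ring over it and screw the ring down clockwise until it is snug, so that it clamps the lens by itself, without straining the glass. Let go at the end, and leave the other things on the bench where they are.

Things in the scene. Friction and masses are not known exactly. Their poses are not given: they have to be found in the camera images.
- lamp: Round aluminium bulkhead lamp lying face up, screwed to a fixed board 140 x 140 x 15 mm. Housing 112 mm across, its top 45 mm above the bench; from it rises a neck, 59 mm across, bore 50 mm, rim 65 mm above the bench. Outside the neck are three sloping threads, 68 mm across over them, centred at 0, 120 and 240 degrees from the lamp's x axis. Origin under the board's centre at bench height, z up.
- gap (a point): Middle of the gap between two of the lamp's threads, 32.5 mm from the axis at +60 degrees from lamp x, 60 mm above the bench; the other gaps are at 180 and 300 degrees. Each gap is 48 degrees wide, each thread 72 degrees long. Going clockwise seen from above, each thread's underside falls evenly from 61.0 to 53.6 mm above the bench, 0.10 mm a degree.
- cell (a point): Centre of the mouth of the lamp's neck, level with its rim, 65 mm above the bench; axes as the lamp's. The lens lies on a black rubber gasket in the bore (60 N/mm), its top 3.8 to 8.2 mm below this point: the depth differs from lamp to lamp and is not measured. A seated lens stands 1.8 to 6.2 mm above the rim.
- lens: Clear glass lens, 48 mm in diameter, 40 to 63 g, with a straight edge 10 mm high and a low dome on top (crown 15.5 mm above the flat underside). It lies flat side down on the bench, as it goes into the lamp. Origin at the centre of its underside, z up.
- ring: Steel retaining ring, 130 to 200 g, 36 mm high, standing skirt down on the bench, as it goes on the lamp. Skirt 77 mm across, 19 mm high, inside 71 mm; the flange that presses on the lens is 15 mm above the skirt's lower edge. Origin at the centre of that edge, z up. Snug is a clamping force on the lens of over 8 N; 28 N strains it. The thread holds where it is left.
- collar (a point): On the ring's axis, 27.5 mm above its lower edge: middle of the twelve-sided grip collar, 54 mm across flats, from 19 to 36 mm above the lower edge, with a 40 mm hole. The flats face 0, 30, 60 ... degrees from the ring's x axis. The bite is felt as the hand drawn down by a few N and a torque of over 0.1 N m; each further degree adds about 3 N of clamping.
- lug (a point): Top of one of three lugs inside the skirt's lower edge (11 mm long, 4.5 mm high, 62.4 mm across inside), at 0, 120 and 240 degrees from ring x; a dark dash on the shoulder marks each. They go down through the gaps until the flange rests on the lens (ring origin 51.8 to 56.2 mm above the bench); turned clockwise from a gap's middle they bite after 22 to 70 degrees, by the seat's depth.
- spare_glass: A different, larger and flat glass disc, 68 mm across, 6 mm thick; not for this lamp; origin at its underside's centre; leave alone.
- tape: Cardboard-brown tape roll, 100 mm across, 45 mm high; origin at its underside's centre; leave alone.
- tumbler: Green glass tumbler, 72 mm across, 90 mm high; origin at its underside's centre; leave alone.
- candlestick: Brass candlestick, 145 mm high, foot 80 mm across; origin at its underside's centre; leave alone.
- carton: Small brown carton, 100 x 130 x 80 mm; origin at its underside's centre; leave alone.
- screwdriver: Screwdriver lying on the bench in front of the robot, black handle; leave alone.
- jar: White plastic jar, 70 mm across, 90 mm high; origin at its underside's centre; leave alone.
Things that resemble listed ones, but are neither listed nor needed, are in the scene too. What is shaped like the ring but orange or turquoise is not meant.

How it is judged:
By the outcome, as a careful person would: the job done as asked, in the order asked, and still so for the second after the job is handed in, with the robot touching nothing.
It also fails if it takes over 64 s, if anything falls off the work surface, if the arm or the gripper's body presses on something with over 40 N, if the wrist force passes 120 N, or if a joint passes its speed limit or range.

## Working session

There is one attempt and no reset: what is moved stays moved. The work goes in short steps, each a Python script; the robot and the scene stay as the last script left them, time stands still between calls to the robot, and variables do not carry over. Pictures are saved under pics/ and viewed, at most 10 in all, crops included, and the job is handed in when it is done.

```bash
ls; mkdir -p pics; cat > h.py <<'E'
import numpy as np, cv2
from station import env, effector, solver, viewer, workorder, search_frame, tip_of
def cam(n):
    im,d=viewer.read_camera(n); c=viewer.camera_info(n); return im,d,c
def pts(d,c):
    K=np.array(c["intrinsics"]);v,u=np.mgrid[:d.shape[0],:d.shape[1]]
    x=(u-K[0,2])/K[0,0]*d;y=(v-K[1,2])/K[1,1]*d
    return np.stack([x,-y,-d],-1)@np.array(c["rotation"]).T+np.array(c["eye"])
def save(n,im,s=1,box=None):
    if box: im=im[box[1]:box[3],box[0]:box[2]]
    cv2.imwrite(f"pics/{n}.png",cv2.resize(im[...,::-1],None,fx=s,fy=s,interpolation=cv2.INTER_CUBIC))
def rot(a): # tool down, y axis (closing) at angle a from world y
    c,s=np.cos(a),np.sin(a); return np.array([[c,s,0],[s,-c,0],[0,0,-1.]])
E
python3 - <<'E'
from h import *
for n in("top","side"):
    im,d,c=cam(n); np.savez(f"{n}0.npz",im=im,P=pts(d,c),d=d); save(n+"0",im,1.4 if n=="top" else 1.4)
    print(n,{k:np.round(v,3).tolist() if not isinstance(v,str) else v for k,v in c.items()})
    for o in("lamp","lens","ring","collar","lug","gap","cell"):
        for f in(search_frame,tip_of):
            try: print(o,f.__name__,[(np.round(r["at"],3).tolist(),round(r["score"],2)) for r in f(n,o)][:5])
            except Exception as e: print(o,f.__name__,e)
s=env.sense();print(s["t"],s["tcp_rot"],s["ee_pos"])
E
```

```text
pics
top {'intrinsics': [[424.679, 0.0, 281.001], [0.0, 424.679, 216.266], [0.0, 0.0, 1.0]], 'eye': [0.318, 0.01, 1.115], 'rotation': [[0.017, 0.981, -0.195], [-1.0, 0.017, -0.0], [0.003, 0.195, 0.981]]}
lamp call [([0.478, -0.02, 0.044], 0.84)]
lamp call [([0.489, -0.024, 0.003], 0.97), ([0.534, 0.422, 0.001], 0.7)]
lens call [([0.487, -0.228, 0.015], 0.65), ([0.468, 0.158, 0.022], 0.4)]
lens call [([0.493, -0.224, 0.005], 0.75)]
ring call [([0.413, 0.264, 0.016], 0.75), ([0.472, 0.159, 0.024], 0.67), ([0.35, 0.156, 0.017], 0.62)]
ring call [([0.351, 0.161, 0.0], 0.64), ([0.476, 0.166, 0.005], 0.58), ([0.419, 0.269, -0.002], 0.58)]
collar call [([0.413, 0.263, 0.017], 0.9), ([0.473, 0.161, 0.015], 0.82), ([0.348, 0.158, 0.021], 0.72)]
collar call [([0.352, 0.162, 0.026], 0.8), ([0.42, 0.27, 0.027], 0.74), ([0.49, -0.02, 0.066], 0.68), ([0.479, 0.168, 0.028], 0.58)]
lug call [([0.347, 0.159, 0.021], 0.88), ([0.474, 0.161, 0.015], 0.85), ([0.419, 0.266, 0.019], 0.76)]
lug call [([0.471, 0.134, 0.001], 0.92), ([0.319, 0.155, 0.01], 0.91), ([0.39, 0.29, 0.004], 0.86)]
gap call [([0.489,
[... 923 characters left out ...]
ollar call [([0.347, 0.162, 0.022], 0.77), ([0.477, 0.17, 0.026], 0.7), ([0.424, 0.267, 0.024], 0.67)]
lug call [([0.466, 0.151, 0.018], 0.62), ([0.342, 0.144, 0.018], 0.61), ([0.412, 0.25, 0.019], 0.58)]
lug call [([0.465, 0.132, 0.002], 0.64), ([0.39, 0.286, 0.007], 0.62), ([0.315, 0.156, 0.004], 0.55)]
gap call [([0.468, -0.054, 0.029], 0.86), ([0.484, -0.231, 0.011], 0.42)]
gap call [([0.504, 0.007, 0.061], 0.83)]
cell call [([0.467, -0.052, 0.025], 0.92)]
cell call [([0.487, -0.024, 0.064], 0.63)]
1.5 [[-9.65641187e-01  2.59879005e-01  2.01824292e-05]
 [ 2.59879006e-01  9.65641185e-01  6.02667294e-05]
 [-3.82692719e-06  6.34410257e-05 -9.99999998e-01]] [0.16889639 0.62769323 0.21460087]
```

View pics/top0.png

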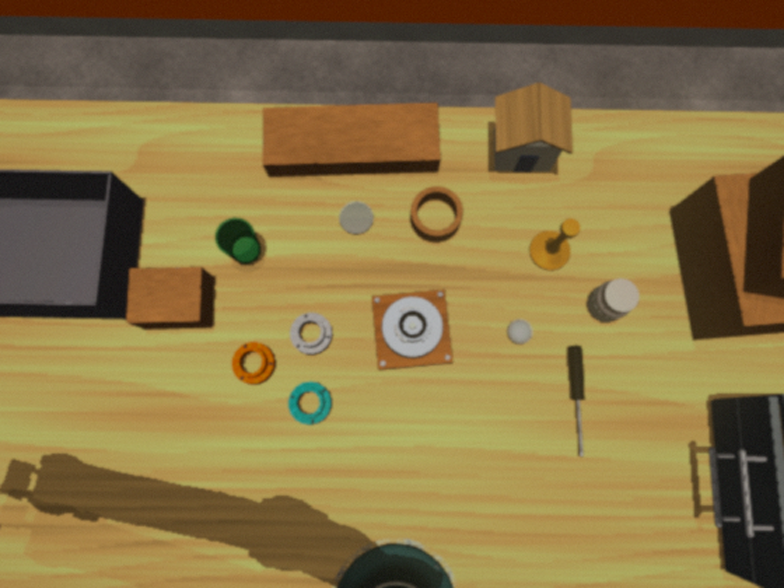

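View pics/side0.png

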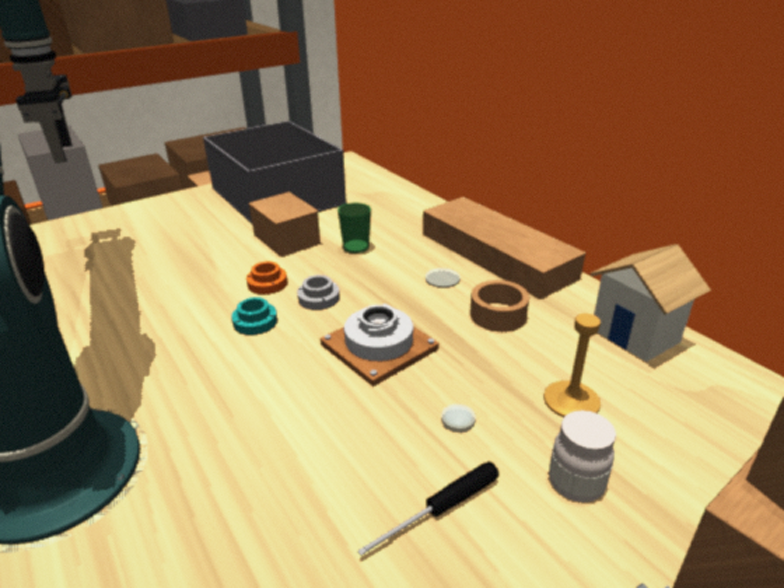

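The top view at 1.4x shows three ring-shaped things: orange at (253,363), turquoise at (310,403) and steel grey at (311,333). The grey one is the steel ring. The glass pieces are a small domed disc at (519,332), which is the lens, and a larger flat disc at (356,218), which is the spare glass. I'll confirm this in one crop and fit the geometry.

```bash
python3 - <<'E'
from h import *
t=np.load("top0.npz");s=np.load("side0.npz")
im=t["im"];cr=lambda im,u,v,r=32:cv2.resize(im[v-r:v+r,u-r:u+r],(390,390),interpolation=cv2.INTER_CUBIC)
a=np.hstack([cr(im,222,238),cr(im,294,233)])
b=cv2.resize(np.hstack([cr(im,371,237),cr(s["im"],228,208)]),(390,195)); 
b2=cv2.resize(np.hstack([cr(s["im"],271,237,36),cr(s["im"],328,299)]),(390,195))
save("crop1",np.vstack([a,np.hstack([b,b2])]))
def sel(P,c,r,z0,z1):
    m=(np.hypot(P[...,0]-c[0],P[...,1]-c[1])<r)&(P[...,2]>z0)&(P[...,2]<z1);return P[m]
def circ(q): (c,r)=cv2.minEnclosingCircle(q[:,:2].astype(np.float32)*1000);return np.round(c,1),round(r,1),len(q)
for n,z in(("top",t),("side",s)):
    P=z["P"]
    print(n,"bench z near",[np.round(np.median(sel(P,c,.08,-.01,.008)[:,2]),4) for c in((.476,.165),(.49,-.224))])
    for nm,c,r,z0,z1 in(("skirt",(.476,.165),.06,.012,.05),("collar",(.476,.165),.05,.029,.05),("housing",(.49,-.02),.08,.035,.055),("neck",(.49,-.02),.05,.055,.08),("lens",(.49,-.226),.05,.006,.03)):
        q=sel(P,c,r,z0,z1)
        if len(q)>5: print(nm,circ(q),"z med/max",np.round([np.median(q[:,2]),q[:,2].max()],4),"mid",np.round((q.min(0)+q.max(0))[:2]*500,1))
    q=sel(P,(.49,-.02),.11,.009,.022)
    if len(q)>50: print("board",cv2.minAreaRect(q[:,:2].astype(np.float32)*1000))
E
```

```text
top bench z near [np.float64(-0.0008), np.float64(-0.0005)]
skirt (array([476.4, 162.6]), 38.9, 523) z med/max [0.0201 0.0405] mid [476.6 161.8]
collar (array([476.7, 162. ]), 27.8, 174) z med/max [0.0353 0.0405] mid [477.  162.3]
housing (array([488.3, -25.2]), 55.8, 1108) z med/max [0.0443 0.0547] mid [488.4 -25.1]
neck (array([488.6, -25. ]), 34.3, 372) z med/max [0.062  0.0681] mid [489.3 -25.7]
lens (array([ 487.6, -229.4]), 23.8, 254) z med/max [0.0111 0.0177] mid [ 487.7 -228.7]
board ((488.5706787109375, -25.443458557128906), (141.01217651367188, 139.9770050048828), 6.566742897033691)
side bench z near [np.float64(-0.0005), np.float64(-0.0001)]
skirt (array([475.2, 163.1]), 40.2, 488) z med/max [0.0228 0.0391] mid [477.1 162.2]
collar (array([478.2, 164.1]), 29.7, 163) z med/max [0.0348 0.0391] mid [476.7 164.5]
housing (array([490.2, -24.8]), 57.9, 928) z med/max [0.0445 0.0548] mid [489.8 -24.9]
neck (array([489.5, -24.4]), 35.1, 362) z med/max [0.0617 0.0679] mid [490.9 -25.7]
lens (array([ 489.1, -228.6]), 25.0, 362) z med/max [0.0111 0.0171] mid [ 489.  -228.4]
board ((489.1302490234375, -23.381393432617188), (142.4695587158203, 143.6534881591797), 6.550501823425293)
```

View pics/crop1.png

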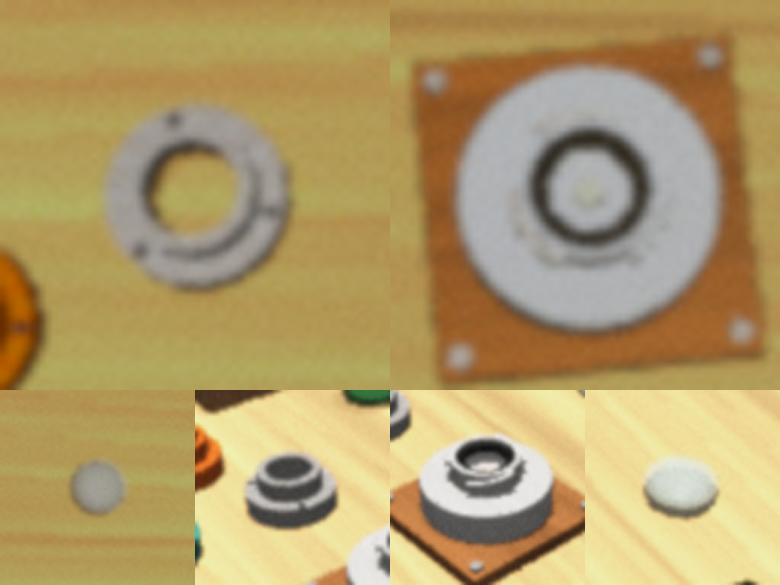

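The crop confirms it. The grey ring carries three dark dashes at crop (173,118), (138,250) and (270,212). The lamp's yaw is about 6.6° modulo 90, and the small domed lens is there. Next I'll check the ring's lug angles and the lamp's thread angles.

```bash
python3 - <<'E'
from h import *
c=viewer.camera_info("top");K=np.array(c["intrinsics"]);R=np.array(c["rotation"]);e=np.array(c["eye"])
ctr=np.array([.4765,.1622])
for x,y in((173,118),(138,250),(270,212)):
    u,v=190+x*64/390-.5,206+y*64/390-.5
    r=R@np.array([(u-K[0,2])/K[0,0],-(v-K[1,2])/K[1,1],-1]);p=e+r*(.019-e[2])/r[2]
    d=p[:2]-ctr;print("mark",np.round(p,4),"r",np.hypot(*d).round(4),"ang",np.degrees(np.arctan2(d[1],d[0])).round(1))
for n,cc in(("top",(.4888,-.0252)),("side",(.4895,-.0245))):
    P=np.load(n+"0.npz")["P"].reshape(-1,3);d=P[:,:2]-cc;r=np.hypot(*d.T);a=np.degrees(np.arctan2(d[:,1],d[:,0]))%360
    m=(r>.0305)&(r<.0335);A=a[m];Z=P[m,2]
    print(n,[(k,(Z[(A>=k)&(A<k+15)].mean()*1000).round(0)) for k in range(0,360,15) if ((A>=k)&(A<k+15)).any()])
lim=[]
from station import solver
for nm,p in(("lens",(.488,-.229,.005)),("lamp",(.489,-.025,.062)),("ring",(.4765,.1622,.02))):
    o=[]
    for a in range(-180,180,15):
        q=solver.inverse_kinematics(np.array(p),rot(np.radians(a)))
        o.append((a,None if q is None else round(float(q[6]),2)))
    print(nm,o)
E
```

```text
mark [0.51   0.1751 0.019 ] r 0.0359 ang 21.1
mark [0.4527 0.1874 0.019 ] r 0.0347 ang 133.3
mark [0.47   0.1319 0.019 ] r 0.031 ang -102.1
top [(0, np.float64(61.0)), (15, np.float64(62.0)), (30, np.float64(59.0)), (45, np.float64(43.0)), (60, np.float64(43.0)), (75, np.float64(41.0)), (90, np.float64(57.0)), (105, np.float64(60.0)), (120, np.float64(57.0)), (135, np.float64(59.0)), (150, np.float64(56.0)), (165, np.float64(45.0)), (180, np.float64(45.0)), (195, np.float64(43.0)), (210, np.float64(60.0)), (225, np.float64(59.0)), (240, np.float64(62.0)), (255, np.float64(63.0)), (270, np.float64(64.0)), (285, np.float64(46.0)), (315, np.float64(44.0)), (330, np.float64(56.0)), (345, np.float64(60.0))]
side [(0, np.float64(63.0)), (15, np.float64(63.0)), (30, np.float64(64.0)), (75, np.float64(64.0)), (90, np.float64(64.0)), (120, np.float64(50.0)), (135, np.float64(55.0)), (150, np.float64(59.0)), (165, np.float64(44.0)), (180, np.float64(44.0)), (195, np.float64(54.0)), (210, np.float64(53.0)), (225, np.float64(55.0)), (240, np.float64(57.0)), (255, np.float64(54.0)), (270, np.floa
[... 412 characters left out ...]
120, 1.35), (135, 1.55), (150, 1.74), (165, 1.99)]
lamp [(-180, 1.82), (-165, 2.03), (-150, 2.25), (-135, 2.49), (-120, 2.71), (-105, 2.1), (-90, -2.15), (-75, -1.88), (-60, -1.62), (-45, -1.36), (-30, -1.27), (-15, -1.11), (0, -0.87), (15, -0.73), (30, -0.56), (45, -0.33), (60, -0.09), (75, 0.14), (90, 0.38), (105, 0.61), (120, 0.86), (135, 1.1), (150, 1.34), (165, 1.58)]
ring [(-180, 1.29), (-165, 1.5), (-150, 1.71), (-135, 1.92), (-120, 2.15), (-105, 2.36), (-90, 2.57), (-75, 2.79), (-60, -1.92), (-45, -1.66), (-30, -1.4), (-15, -1.66), (0, -1.49), (15, -1.27), (30, -1.02), (45, -0.75), (60, -0.49), (75, -0.27), (90, -0.04), (105, 0.18), (120, 0.41), (135, 0.63), (150, 0.86), (165, 1.08)]
```

```bash
python3 - <<'E'
from h import *
P=np.load("top0.npz")["P"].reshape(-1,3)
for n,c,r in(("candle",(.59,-.27),.12),("jar",(.55,-.33),.12)):
    m=(np.hypot(*(P[:,:2]-c).T)<r)
    for z0,z1 in((.01,.03),(.06,.1),(.1,.2)):
        q=P[m&(P[:,2]>z0)&(P[:,2]<z1)]
        if len(q): print(n,z0,q.min(0).round(3),q.max(0).round(3))
for o in("candlestick","jar","screwdriver"): print(o,[(np.round(r["at"],3),r["score"]) for r in tip_of("top",o)][:2])
E
```

```text
candle 0.01 [ 0.476 -0.373  0.01 ] [ 0.684 -0.206  0.03 ]
candle 0.06 [ 0.522 -0.387  0.06 ] [ 0.653 -0.285  0.1  ]
candle 0.1 [ 0.633 -0.307  0.101] [ 0.664 -0.276  0.15 ]
jar 0.01 [ 0.431 -0.408  0.01 ] [ 0.665 -0.222  0.03 ]
jar 0.06 [ 0.509 -0.424  0.06 ] [ 0.653 -0.285  0.1  ]
jar 0.1 [ 0.633 -0.307  0.101] [ 0.664 -0.276  0.15 ]
candlestick [(array([ 0.651, -0.294, -0.002]), 0.85)]
jar [(array([ 0.545, -0.386,  0.003]), 0.56)]
screwdriver [(array([ 0.362, -0.332,  0.002]), 0.87), (array([ 0.488, -0.022, -0.   ]), 0.48)]
```

```bash
python3 - <<'E'
from h import *
def st(l):
    s=env.sense();print(l,"t%.2f"%s["t"],"tcp",np.round(s["ee_pos"],4),"F",np.round(s["wrist_force"],2),"M",np.round(s["moment"],3),"w%.4f g%.1f"%(s["gripper_width"],s["grasp_force"]),flush=True)
x,y=.4885,-.229
env.reach(np.array([x,y,.06]),rot(0));st("above")
env.movel(np.array([x,y,.0065]));st("down")
effector.grasp(3);st("g1")
effector.release()
env.movel(np.array([x,y,.02]));
env.reach(np.array([x,y,.02]),rot(np.pi/2));env.movel(np.array([x,y,.0065]));st("down2")
effector.grasp(3);st("g2")
im,d,c=cam("side");np.savez("side1.npz",im=im,P=pts(d,c));save("s1",im,2,(180,200,480,420))
E
sed -i '$a def st(l):\n    s=env.sense();print(l,"t%.2f"%s["t"],"tcp",np.round(s["ee_pos"],4),"F",np.round(s["wrist_force"],2),"M",np.round(s["moment"],3),"w%.4f g%.1f"%(s["gripper_width"],s["grasp_force"]),flush=True)' h.py
```

```text
above t4.89 tcp [ 0.489  -0.2282  0.0599] F [-0.58 -1.69 -0.09] M [-0.073  0.15  -0.019] w0.0918 g0.0
down t5.40 tcp [ 0.4885 -0.2293  0.0066] F [0.22 0.22 0.74] M [ 0.011  0.151 -0.   ] w0.0919 g0.0
g1 t6.13 tcp [ 0.4886 -0.2288  0.0066] F [0.66 1.22 2.55] M [0.156 0.178 0.049] w0.0478 g3.0
down2 t8.58 tcp [ 0.4877 -0.2287  0.0058] F [-0.38 -1.11 -0.33] M [-0.044  0.075  0.022] w0.0920 g0.0
g2 t9.32 tcp [ 0.4886 -0.229   0.0066] F [-0.44  0.24 -0.36] M [-0.054  0.066 -0.006] w0.0476 g3.0
```

```bash
python3 - <<'E'
from h import *
effector.grasp(8)
p=env.sense()["ee_pos"]
env.movel(np.array([.4886,-.229,.10]),rate=.2)
env.movel(np.array([.489,-.025,.10]),rate=.25)
env.movel(np.array([.489,-.025,.0745]),rate=.1);env.pause(.2);st("pre")
F0=np.array(env.sense()["wrist_force"])
for z in np.arange(.0735,.0664,-.001):
    env.movel(np.array([.489,-.025,z]),rate=.03);env.pause(.05);s=env.sense();dF=np.array(s["wrist_force"])-F0
    print(round(z,4),s["ee_pos"].round(4),dF.round(2))
    if np.abs(dF).max()>5: break
st("end")
im,d,c=cam("side");save("s2",im,4,(210,160,350,280))
E
```

```text
pre t11.78 tcp [ 0.4894 -0.0252  0.0749] F [ 0.12  0.36 -0.72] M [-0.077  0.127 -0.04 ] w0.0472 g8.0
0.0735 [ 0.4891 -0.0249  0.0736] [-1.24 -0.05  0.24]
0.0725 [ 0.489  -0.025   0.0725] [ 0.86 -0.28  0.35]
0.0715 [ 0.489  -0.025   0.0715] [-0.32  0.04  0.22]
0.0705 [ 0.4892 -0.0249  0.0705] [-0.24  0.39  0.89]
0.0695 [ 0.4893 -0.0247  0.0697] [1.12 1.97 3.31]
0.0685 [ 0.4893 -0.0248  0.069 ] [-0.74  2.23  8.91]
end t13.57 tcp [ 0.4893 -0.0248  0.069 ] F [-0.62  2.6   8.19] M [0.416 0.322 0.037] w0.0470 g8.0
```

View pics/s2.png

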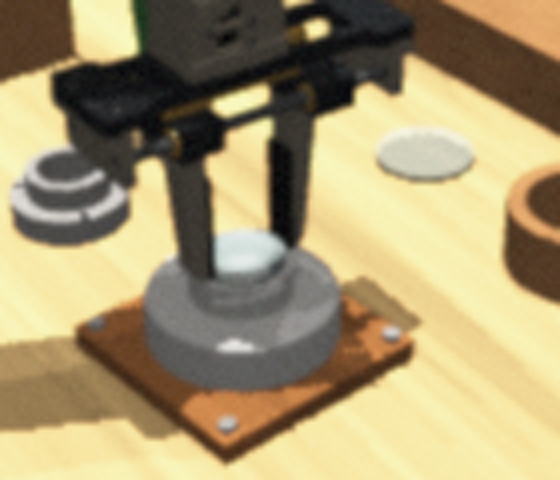

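The lens has met the rim, with a sideways push toward +y, so it is slightly off-centre. I'll search around this spot with light contact.

```bash
python3 - <<'E'
from h import *
bx,by=.489,-.025;ok=False
mv=lambda x,y,z,r=.04:env.movel(np.array([x,y,z]),rate=r)
mv(bx,by,.0725);env.pause(.1);F0=np.array(env.sense()["wrist_force"])
for dx,dy in((0,.001),(.001,.001),(-.001,.001),(0,.002),(.0013,0),(-.0013,0),(.0013,.002),(-.0013,.002),(0,-.001)):
    mv(bx+dx,by+dy,.072);mv(bx+dx,by+dy,.0695,.03);env.pause(.05);s=env.sense();dF=np.array(s["wrist_force"])-F0
    print(dx,dy,s["ee_pos"].round(4),dF.round(2))
    if dF[2]<1.5:
        mv(bx+dx,by+dy,.0682,.03);env.pause(.05);dF=np.array(env.sense()["wrist_force"])-F0;print(" deeper",dF.round(2))
        if dF[2]<3: ok=True;break
print(ok);st("end")
E
```

```text
0 0.001 [ 0.4892 -0.024   0.0695] [ 0.5  -0.37  0.87]
 deeper [1.49 1.05 0.97]
True
end t14.82 tcp [ 0.4891 -0.0238  0.0681] F [ 1.33  0.78 -0.61] M [ 0.192 -0.23   0.04 ] w0.0471 g8.0
```

```bash
python3 - <<'E'
from h import *
mv=lambda x,y,z,r=.04:env.movel(np.array([x,y,z]),rate=r)
mv(.489,-.024,.0668);env.pause(.05);st("in")
effector.release();env.pause(.2);st("rel")
mv(.489,-.024,.10,.2);
im,d,c=cam("side");save("s3",im,4,(210,170,350,290))
effector.grasp(5);env.pause(.15);F0=np.array(env.sense()["wrist_force"])
mv(.489,-.024,.075,.15)
for z in np.arange(.0735,.0655,-.0008):
    mv(.489,-.024,z);env.pause(.03);s=env.sense();f=s["wrist_force"][2]-F0[2]
    if f>5: break
print(z,s["ee_pos"],f)
mv(.489,-.024,.10,.2);effector.release();st("end")
E
```

```text
in t15.12 tcp [ 0.4892 -0.024   0.067 ] F [-1.2   0.92  4.05] M [0.177 0.007 0.033] w0.0473 g8.0
rel t16.12 tcp [ 0.489  -0.024   0.0668] F [1.06 0.18 0.24] M [-0.04   0.049  0.002] w0.0916 g0.0
0.07110000000000001 [ 0.48908806 -0.02401464  0.07149118] 5.3565690787946885
end t21.09 tcp [ 0.489 -0.024  0.1  ] F [-0.32  0.21 -0.22] M [-0.042  0.106 -0.007] w0.0917 g0.0
```

View pics/s3.png

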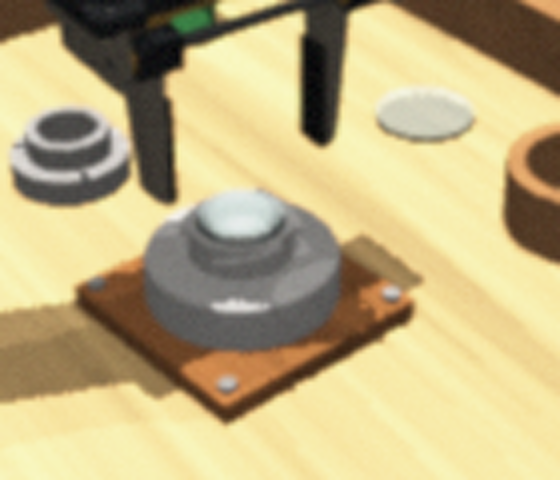

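The lens sits level in the neck in this view. Next, the ring: I'll centre it with two grips and take pictures of the seated lens while the arm is away.

```bash
python3 - <<'E'
from h import *
x,y=.477,.164;r=np.radians
mv=lambda z,k=.15:env.movel(np.array([x,y,z]),rate=k)
env.movel(np.array([.489,-.024,.12]),rate=.25)
env.reach(np.array([x,y,.06]),rot(r(167.5)));mv(.0215);st("d1");effector.grasp(4);st("g1")
for n in("top","side"):
    im,d,c=cam(n);P=pts(d,c).reshape(-1,3);m=(np.hypot(*(P[:,:2]-(.489,-.0245)).T)<.021)&(P[:,2]>.055)&(P[:,2]<.085);q=P[m]
    u,v=q[:,0]-.489,q[:,1]+.0245
    A=np.c_[u,v,np.ones(len(q)),u*u+v*v];f=np.linalg.lstsq(A,q[:,2],rcond=None)[0];res=q[:,2]-A@f
    print(n,len(q),"slopes",f[:2].round(3),"crown",f[2].round(4),"curv",f[3].round(1),"rms",res.std().round(4))
    np.savez(n+"2.npz",im=im,P=P)
effector.release();mv(.045);env.reach(np.array([x,y,.045]),rot(r(77.5)));mv(.0215);st("d2");effector.grasp(4);st("g2")
E
```

```text
d1 t22.56 tcp [0.4773 0.1626 0.0215] F [-1.17 -0.18  1.15] M [-0.01  -0.014 -0.002] w0.0919 g0.0
g1 t23.22 tcp [0.4773 0.1643 0.0218] F [-0.14  0.74  2.21] M [ 0.164  0.057 -0.028] w0.0537 g4.0
top 222 slopes [ 0.007 -0.05 ] crown 0.0759 curv -12.8 rms 0.0019
side 161 slopes [0.023 0.02 ] crown 0.0764 curv -15.1 rms 0.0014
d2 t25.78 tcp [0.4764 0.1634 0.021 ] F [ 0.3  -0.05  0.3 ] M [-0.055  0.081 -0.036] w0.0921 g0.0
g2 t26.43 tcp [0.477  0.1642 0.0216] F [0.04 0.11 1.44] M [-0.093  0.15  -0.043] w0.0538 g4.0
```

```bash
python3 - <<'E'
import numpy as np
def fit(P,c,z0,z1,R=.021):
    P=P.reshape(-1,3);m=(np.hypot(*(P[:,:2]-c).T)<R)&(P[:,2]>z0)&(P[:,2]<z1);q=P[m];u,v=(q[:,:2]-c).T
    A=np.c_[u,v,np.ones(len(q)),u*u+v*v]
    for _ in range(3):
        f=np.linalg.lstsq(A,q[:,2],rcond=None)[0];e=q[:,2]-A@f;k=abs(e)<2*e.std();A,q=A[k],q[k]
    return f.round(4),e.std().round(4),len(q)
for n,c in(("top",(.4876,-.2294)),("side",(.489,-.2286))): print("bench",n,fit(np.load(n+"0.npz")["P"],c,.002,.03))
for n,c in(("top",(.4884,-.0252)),("side",(.4895,-.0248))): 
    P=np.load(n+"2.npz")["P"];print("lamp",n,fit(P,c,.055,.085),fit(P,c,.055,.085,.017))
    q=P[(abs(np.hypot(*(P[:,:2]-c).T)-.048)<.004)];print(" housing z",np.median(q[:,2]).round(4))
E
```

```text
bench top (array([ 2.20000e-03,  1.61000e-02,  1.49000e-02, -1.38154e+01]), np.float64(0.0018), 181)
bench side (array([  0.0279,   0.0267,   0.0155, -14.4388]), np.float64(0.001), 233)
lamp top (array([  0.0272,  -0.0246,   0.0758, -12.2014]), np.float64(0.0015), 201) (array([ 0.0212, -0.0252,  0.0754, -8.9541]), np.float64(0.0014), 126)
 housing z 0.0444
lamp side (array([ 9.60000e-03,  1.07000e-02,  7.63000e-02, -1.40561e+01]), np.float64(0.0009), 143) (array([ 1.20000e-03,  1.39000e-02,  7.63000e-02, -1.30792e+01]), np.float64(0.0007), 90)
 housing z 0.0447
```

Depth puts the crown at about 76 mm, but a seated lens would be at 71.2 mm at most. It may still be hanging in the bore, so I'll look.

```bash
python3 - <<'E'
from h import *
a=np.load("side2.npz")["im"];b=np.load("top2.npz")["im"]
f=lambda im,u,v,r:cv2.resize(im[v-r:v+r,u-r:u+r],(400,400),interpolation=cv2.INTER_CUBIC)
save("c4",np.hstack([f(a,270,233,22),f(b,294,232,22)]))
E
```

```text
(no output)
```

View pics/c4.png

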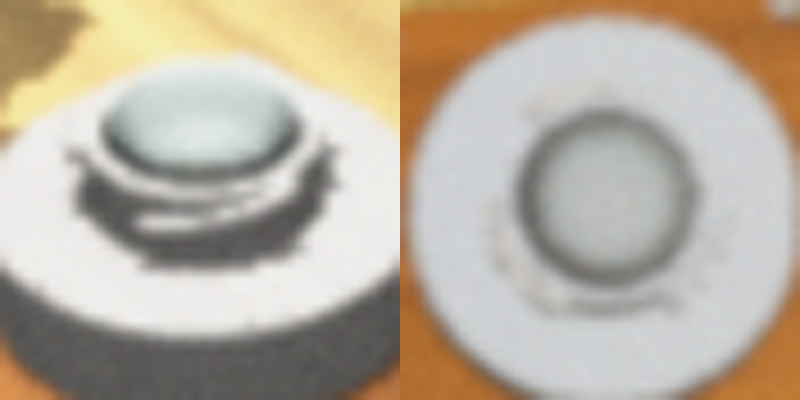

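```bash
python3 - <<'E'
from h import *
for n,c in(("top",(.4884,-.0252)),("side",(.4895,-.0248))):
  for k in("0","2"):
    P=np.load(n+k+".npz")["P"].reshape(-1,3);d=P[:,:2]-c;r=np.hypot(*d.T)*1000
    print(n,k,[(a,*np.percentile(P[(r>=a)&(r<a+3),2]*1000,[15,50,85]).round(1)) for a in range(0,36,3)])
a=np.load("side2.npz")["im"].copy()
c=viewer.camera_info("side");K=np.array(c["intrinsics"]);R=np.array(c["rotation"]);e=np.array(c["eye"])
u0,v0,r=270,233,22;S=400/44
big=cv2.resize(a[v0-r:v0+r,u0-r:u0+r],(400,400),interpolation=cv2.INTER_CUBIC)
def ring(im,R_,z,col):
    t=np.linspace(0,2*np.pi,200);p=np.c_[.4895+R_*np.cos(t),-.0248+R_*np.sin(t),0*t+z]
    q=(p-e)@R;u=K[0,0]*q[:,0]/-q[:,2]+K[0,2];v=K[1,1]*-q[:,1]/-q[:,2]+K[1,2]
    cv2.polylines(im,[np.c_[(u-u0+r+.5)*S,(v-v0+r+.5)*S].astype(int)],True,col,1)
A=big.copy();ring(A,.0295,.065,(255,0,0));ring(A,.025,.065,(255,160,0));ring(A,.024,.0657-.0,(0,0,255))
B=big.copy();ring(B,.0295,.065,(255,0,0));ring(B,.024,.0705,(0,0,255));ring(B,.024,.0605,(0,255,0))
save("c5",np.hstack([A,B]))
E
```

```text
top 0 [(0, np.float64(47.6), np.float64(48.3), np.float64(48.7)), (3, np.float64(47.6), np.float64(50.6), np.float64(52.1)), (6, np.float64(42.8), np.float64(45.2), np.float64(46.9)), (9, np.float64(42.9), np.float64(44.5), np.float64(45.6)), (12, np.float64(43.8), np.float64(45.4), np.float64(46.9)), (15, np.float64(43.3), np.float64(46.2), np.float64(60.4)), (18, np.float64(57.5), np.float64(60.8), np.float64(63.6)), (21, np.float64(58.5), np.float64(60.5), np.float64(63.1)), (24, np.float64(59.6), np.float64(63.3), np.float64(65.6)), (27, np.float64(60.6), np.float64(63.5), np.float64(66.0)), (30, np.float64(44.4), np.float64(60.1), np.float64(62.8)), (33, np.float64(42.0), np.float64(45.3), np.float64(61.3))]
top 2 [(0, np.float64(75.8), np.float64(76.1), np.float64(79.9)), (3, np.float64(73.7), np.float64(75.4), np.float64(77.1)), (6, np.float64(73.5), np.float64(75.0), np.float64(76.5)), (9, np.float64(72.3), np.float64(74.1), np.float64(76.1)), (12, np.float64(71.7), np.float64(73.4), np.float64(75.7)), (15, np.float64(70.1), np.float64(72.5), np.float64(74.5)), (18, np.float6
[... 1093 characters left out ...]
75.1), np.float64(75.5), np.float64(76.6)), (3, np.float64(74.4), np.float64(75.9), np.float64(76.3)), (6, np.float64(74.6), np.float64(75.5), np.float64(75.8)), (9, np.float64(74.6), np.float64(75.1), np.float64(75.9)), (12, np.float64(72.6), np.float64(74.0), np.float64(74.9)), (15, np.float64(71.1), np.float64(72.4), np.float64(73.2)), (18, np.float64(69.3), np.float64(70.6), np.float64(72.2)), (21, np.float64(65.9), np.float64(69.8), np.float64(71.3)), (24, np.float64(52.7), np.float64(64.6), np.float64(68.2)), (27, np.float64(46.0), np.float64(54.5), np.float64(64.1)), (30, np.float64(44.7), np.float64(54.4), np.float64(62.3)), (33, np.float64(44.1), np.float64(45.5), np.float64(61.5))]
```

View pics/c5.png

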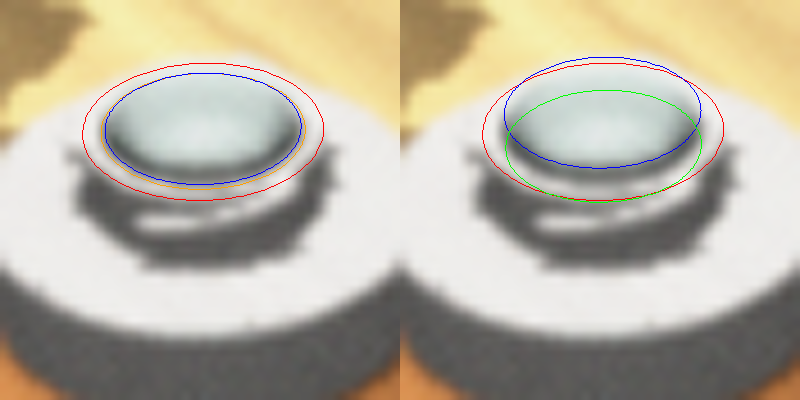

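Working it through, the gasket's top (measured at about 60.4 mm in the first images) is the 3.8–8.2 mm depth. The seated edge top is then about 70.4 mm and the crown about 76 mm. That agrees with the depth, so the lens is seated and level. Now the ring, which should come to rest with its origin near 55.4 mm and bite at about 30°.

```bash
python3 - <<'E'
from h import *
X,Y=.489,-.0243;R1=rot(np.radians(126.6))
effector.grasp(25);st("grip")
env.movel(np.array([.477,.164,.13]),rate=.2)
env.reach(np.array([X,Y,.13]),R1);env.movel(np.array([X,Y,.105]),rate=.15);env.pause(.2);st("over")
F0=np.array(env.sense()["wrist_force"])
env.movel(np.array([X,Y,.098]),rate=.05)
for z in np.arange(.096,.0725,-.001):
    env.movel(np.array([X,Y,z]),rate=.05);s=env.sense();dF=np.array(s["wrist_force"])-F0
    if abs(dF).max()>2.5: print(round(z,4),s["ee_pos"].round(4),dF.round(2))
    if dF[2]>6 or abs(dF).max()>12: break
st("end")
im,d,c=cam("side");save("s6",im,4,(210,170,350,290))
E
```

```text
grip t26.65 tcp [0.4771 0.1641 0.0216] F [-0.88 -0.05  2.77] M [-0.024  0.201 -0.009] w0.0535 g25.0
over t28.90 tcp [ 0.4895 -0.024   0.1056] F [ 0.48  0.51 -1.88] M [-0.044  0.052 -0.01 ] w0.0534 g25.0
0.077 [ 0.4891 -0.0242  0.0775] [-0.9   2.57  6.8 ]
end t34.19 tcp [ 0.4891 -0.0242  0.0775] F [-0.41  3.08  4.91] M [ 0.688  0.045 -0.022] w0.0537 g25.0
```

View pics/s6.png

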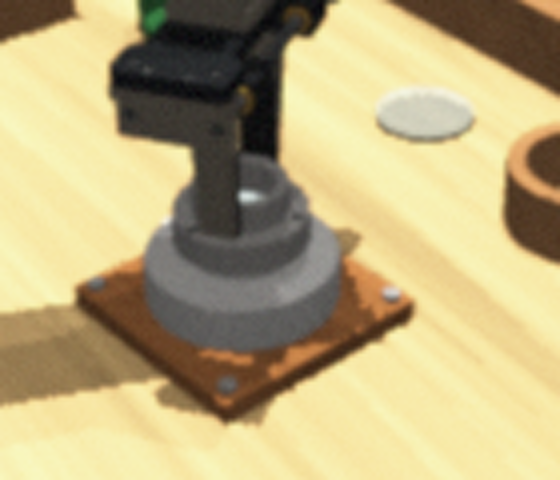

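```bash
python3 - <<'E'
from h import *
effector.release();env.pause(.1);st("rel")
X,Y=.489,-.0242
env.movel(np.array([X,Y,.0785]),rate=.1)
effector.grasp(50);env.pause(.2);st("regrip")
s=env.sense();p=np.array([X,Y,.0785]);a0=126.6
def turn(d): env.movel(p,rot(np.radians(a0-d)),rate=.15)
turn(8);st("8");turn(16);env.pause(.1);st("16")
s=env.sense();F0,M0=np.array(s["wrist_force"]),np.array(s["moment"])
for d in range(18,30,2):
    turn(d);env.pause(.1);s=env.sense();dF=np.array(s["wrist_force"])-F0;m=s["moment"][2]-M0[2]
    print(d,"t%.2f"%s["t"],dF.round(2),"Mz %.3f"%m,flush=True)
    if m>.1 or dF[2]<-3: break
E
```

```text
rel t35.05 tcp [ 0.489  -0.0243  0.077 ] F [ 0.02 -0.8   0.  ] M [-0.046  0.029  0.015] w0.0922 g0.0
regrip t36.17 tcp [ 0.4891 -0.0241  0.0785] F [ 1.4   0.81 -0.38] M [ 0.087 -0.081  0.035] w0.0533 g50.0
8 t36.46 tcp [ 0.489  -0.024   0.0785] F [0.22 0.44 0.66] M [ 0.081  0.012 -0.042] w0.0534 g50.0
16 t36.85 tcp [ 0.4889 -0.0243  0.0785] F [0.16 0.57 0.37] M [-0.12   0.05   0.024] w0.0531 g50.0
18 t37.20 [ 0.01 -0.5   0.63] Mz -0.061
20 t37.55 [ 0.07 -0.04  0.95] Mz -0.007
22 t37.90 [ 0.27 -0.89 -0.46] Mz -0.009
24 t38.25 [ 0.21 -1.29  1.03] Mz -0.094
26 t38.60 [ 0.53 -0.84  0.15] Mz -0.061
28 t38.95 [ 0.24  1.54 -0.4 ] Mz 0.050
```

```bash
cat >> h.py <<'E'
def avg(n=6):
    L=[]
    for _ in range(n): env.pause(.03);s=env.sense();L.append(np.r_[s["wrist_force"],s["moment"]])
    return np.mean(L,0)
E
python3 - <<'E'
from h import *
p=np.array([.489,-.0242,.0785]);a0=126.6
b=avg();print("base",b.round(2))
for d in range(29,46):
    env.movel(p,rot(np.radians(a0-d)),rate=.15);w=avg();s=env.sense()
    print(d,"t%.2f"%s["t"],w.round(2),"z %.4f"%s["ee_pos"][2],flush=True)
    if w[5]>.1 or w[2]<-2.5: break
E
```

```text
base [-0.28  1.99 -0.54  0.32  0.21  0.09]
29 t39.60 [-0.09  3.19 -0.92  0.65  0.35  0.31] z 0.0784
```

```bash
python3 - <<'E'
from h import *
p=np.array([.489,-.0242,.0785]);a0=126.6
for d in (30,31):
    env.movel(p,rot(np.radians(a0-d)),rate=.15);w=avg();s=env.sense();R=np.array(s["tcp_rot"])
    print(d,"t%.2f"%s["t"],w.round(2),s["ee_pos"].round(4),"yaw %.2f"%(a0-np.degrees(np.arctan2(R[1,0],R[0,0]))),flush=True)
    if w[5]>.6: break
E
```

```text
30 t40.05 [-0.2   4.6  -2.71  1.01  0.44  0.4 ] [ 0.4887 -0.0238  0.0783] yaw 29.98
31 t40.50 [-0.71  5.2  -3.39  1.13  0.48  0.57] [ 0.4887 -0.0237  0.0783] yaw 30.96
```

```bash
python3 - <<'E'
from h import *
p=np.array([.489,-.0240,.0783]);a0=126.6
for d in (32,33):
    env.movel(p,rot(np.radians(a0-d)),rate=.15);w=avg();s=env.sense()
    print(d,"t%.2f"%s["t"],w.round(2),s["ee_pos"].round(4),flush=True)
    if w[5]>.9: break
effector.release();env.pause(.1);st("rel")
env.movel(np.array([.489,-.024,.16]),rate=.2);st("up")
env.reach(np.array([.40,.0,.25]),rot(np.radians(90)));st("away")
im,d,c=cam("side");save("s7",im,4,(210,170,350,290))
P=pts(d,c);q=P[(np.hypot(P[...,0]-.489,P[...,1]+.024)<.029)];print("collar top",np.percentile(q[:,2],[80,90,95]).round(4))
E
```

```text
32 t40.95 [-1.19  5.04 -1.58  1.15  0.63  0.63] [ 0.4887 -0.0237  0.0782]
33 t41.40 [-1.27  4.86 -2.44  1.1   0.61  0.8 ] [ 0.4886 -0.0236  0.0782]
rel t42.21 tcp [ 0.489  -0.024   0.0783] F [0.48 0.5  0.  ] M [-0.092  0.042 -0.015] w0.0917 g0.0
up t42.77 tcp [ 0.4886 -0.0234  0.1595] F [-0.36  1.52 -0.43] M [-0.091  0.046 -0.012] w0.0917 g0.0
away t43.37 tcp [0.3998 0.0009 0.2495] F [-0.11  0.6  -0.65] M [-0.062  0.058  0.027] w0.0916 g0.0
collar top [0.3699 0.3793 0.3801]
```

View pics/s7.png

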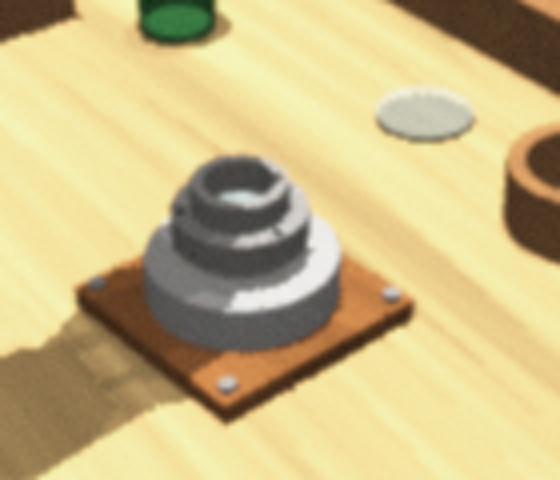

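The picture shows the ring level on the neck, with the lens visible through its hole and the hand clear. I'm handing the job in.

```bash
python3 -c "
from h import *
print(workorder.finish_job())"
```

```text
the job is handed in; nothing more can be done
None
```

I handed the job in at about 43 s: the lens is seated flat side down and the ring is screwed about 33° clockwise, roughly 5° past the bite. That should clamp the lens with about 15 N, estimated from the turn angle rather than measured; the hand has let go and nothing else was moved on purpose.

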